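Close up the jukebox amplifier test box and switch it on

ROBOT

A 6-joint arm with a two-finger parallel gripper is mounted at the origin on the work surface. World frame = base frame: x ahead of the robot, y to its left, z up, the work surface at z = 0. Lengths are in m, angles in degrees, forces in N, time in s.
With the tool pointing down it reaches from about 0.25 to 0.725 m from the base axis. Payload 9.7 kg.
Tool frame: the origin (TCP) lies between the finger pads; the fingertips stand 19 mm ahead of it and the grasp point (between the pads) is the TCP; z points along the fingers, y is the line along which they close (so a half turn about z gives the same grasp; the last joint's range is limited). The gripper opens to 85 mm and grips with 20 to 120 N. Pads are 22 mm wide; open, the fingers measure 114 mm over their backs; the gripper's body (76 mm by 85 mm) begins 54 mm behind the grasp point. The pads swing forward as they close: fully open they stand 13 mm farther back than shut.
Start: joints at [67.208, 4.979, 10.078, 95.1, 0, 90], TCP at [0.213, 0.507, 0.25] pointing down, gripper open.
Joint ranges: [-179.16, 179.16], [-48.56, 103.87], [-65.8, 70.77], [-126.05, 130.52], [-82.76, 87.17], [-180, 180]. Speed limits (degrees/s): [127.2, 127.2, 147.25, 180, 180, 180].

INTERFACE

Orientations are given as [roll, pitch, yaw] about the fixed x, y, z axes, in that order (R = Rz(yaw) Ry(pitch) Rx(roll)).
In Python, from workcell import bot gives the robot as it stands. The module is installed in compiled form; this text tells all that it offers.
- The arm moves only by the shell command python3 -m crank 'ROWS' [OPENING] [FORCE]. ROWS is JSON, a list that holds one entry, the list of rows, each a list of 6 numbers: the shift along the world's x, y, z as a fraction of full scale, then the turn, a rotation vector about the world's x, y, z as a fraction of full scale. In form: [[[x, y, z, wx, wy, wz], ...]]. A call has 1 to 20 rows; each row shifts and turns the commanded pose from where the row before left it; what a row does not reach is not made up. Full scale, the value 1, is 20 mm for a shift and 0.12 rad for a turn. A row lasts 1/12 s, in which the tool goes at most 41.7 mm and 7.16 degrees, less where a joint would pass 70% of its speed; a pose out of reach is approached as far as the arm can. A call with a number of a shift or a turn outside -1 to 1 is refused whole. A call with a gripper value outside its range is refused whole. OPENING is the opening, from 0 (shut) to 1 (fully open), set as the call begins (- or left out, the last holds). The fingers move at their own pace and stop on an object; FORCE is the grip in N (left out, the last holds). Time passes only in rows, so rows that do not move let the fingers close. It gives the time, the measured TCP pose, the force, the opening and the grip force at its end, in the units of the state.
- bot.get_obs(): the state, without advancing time (a new reading comes with each control period).
- bot.camera(name): name is "side" or "top"; returns the picture (384x512x3 uint8, red, green, blue); there is no depth.
- bot.camera_model(name): a dict with "vertical_fov" (degrees; the focal length in pixels is half the picture's height over the tangent of half this angle, whatever the lens; pixels are square), "cx", "cy" (the principal point, pixels), "R" (3x3) and "t" (3): a world point X has camera coordinates R X + t. Camera axes: x right, y down, z forward; pixel columns grow to the right and rows downward; lengths in m; the calibration is good to about 2 mm. A picture is of the moment at which its call begins. camera_model takes no time and is no camera call.
- bot.job_done(): hands the job in; it is judged then, once.
The state is a dict: "time": time; "q": joint angles; "qd": joint speeds; "joint_efforts": joint torques, N m; "ee_pos": TCP position; "tcp_rot": TCP orientation; "wrist_force": force on the tool from outside, world axes, zero at the start; "torque": the same for the moment, N m; "opening": finger opening in m; "grasp_force": force on a finger pad.
Only numpy, scipy, OpenCV 4.12 (cv2) and the standard library are available. Lean on these libraries where they do the work, as an engineer would, in place of code of your own. Each camera call takes 0.05 s, during which the arm holds its last target. There are 200 camera calls.

TASK

Pick up the black amplifier module by its white rib and lower it, still held, flat onto the floor of the open bay in the green test box. Then lay the blue cover over the bay with its pan in the opening and press it down against the two stiff orange catches until it sits fully home, level on the box all round. Only then push the white-marked end of the black rocker switch fully down to switch the box on, and leave everything else on the table where it is.

Things in the scene. Friction and masses are not known exactly. Their poses are not given: they have to be found in the camera images.
- testbox: Test box fixed to the table, 170 (x) x 260 (y) mm, origin centred under it on the table. Green part (own y -130 to +50): 95 mm high, with the open bay, 130 (x) x 116 (y) mm, upright walls, centred at own (0, -40). Grey part (own y +50 to +130): lower deck 50 mm high, with the rocker switch.
- bay_top (a point): Centre of the bay's opening, at the height of the green top face (95 mm above the table); axes as the test box.
- bay_floor (a point): Centre of the bay's black floor, 20 mm above the table (bay 75 mm deep); axes as the test box.
- catch_left (a joint): Travel (m) of the orange catch bar (90 mm along x, 9 mm wide) set in the green top face 70 mm to the +y side of the bay's centre: at 0 it stands 8 mm above the top face, at 0.008 it is pushed in flush. Stiff: it takes about 5 N to move and stays where it is pushed.
- catch_right (a joint): The same for the catch bar 70 mm to the -y side of the bay's centre.
- cover: Loose cover, 0.35 kg, starts pan down on the table; origin centred under it. Dark pan 122 (x) x 108 (y) mm, 12 mm deep (lowest 6 mm only 114 x 100), enters the bay; blue plate 146 (x) x 160 (y) mm, from 12 to 17 mm above the origin; yellow grip rib across the middle, 14 (x) x 80 (y) mm, from 17 to 45 mm above the origin. Half a turn is the same; a quarter turn does not fit.
- cover_seat (a point): Centre of the blue plate's underside (12 mm above the cover's origin): meets bay_top when the cover is home. The cover's pressed-down plate rests on the green top face.
- module: Loose amplifier module, 0.3 kg, origin at the centre of its underside: black block 56 (x) x 90 (y) x 28 mm high with a white grip rib on top, 14 mm wide (x), 70 mm long (y), from 28 to 54 mm above the origin.
- rocker (a joint): Angle (rad) of the black rocker switch (60 mm along the box's x, 28 mm wide, 12 mm thick, pivot at own (0, +90) of the test box, 72 mm above the table): near 0 off (white-marked +x end up), 0.5 fully on (white-marked end down). It stays where it is left; about 3 N on its end moves it.
- rocker_on (a point): Point on the rocker's top face at the white mark, 22 mm from the pivot towards the box's +x; moves with the rocker (about 83 mm above the table when off, 72 mm when on).
- tube: Bystander: glass rectifier tube standing on its black base, 46 mm across, 115 mm high; origin under it. Leave alone.
- pivot: Bystander: brass tone-arm pivot, round foot 66 mm across, 75 mm high; origin under it. Leave alone.
- follower: Bystander: white nylon cam follower lying flat, about 120 mm long, 34 mm wide, 16 mm high; origin under it. Leave alone.
- spk_knob: Bystander: chrome speaker knob, 60 mm across, 32 mm high; origin under it. Leave alone.
- driver: Bystander: screwdriver lying along its own x; origin under it. Leave alone.
- spray: Bystander: spray can, 54 mm across, 110 mm high; origin under it. Leave alone.
- cup: Bystander: blue mug, 72 mm across, 85 mm high; origin under it. Leave alone.
Things that resemble listed ones, but are neither listed nor needed, are in the scene too. There is more than one size of the cover; the one meant has the size given above.

How it is judged (in metres and radians):
On the way, in this order (a step that is already met when the one before it is completed fails the run):
1. the module is lowered into the bay, within 20 mm of its floor while the fingers still hold it (z of module in the frame of bay_floor below 0.02 m and horizontal distance between module and bay_floor below 0.045 m and contact force between the fingers and module above 0.5 N), for 0.05 s.
2. the module lies flat on the bay's floor, let go (z of module in the frame of bay_floor between -0.004 and 0.006 m and horizontal distance between module and bay_floor below 0.045 m and angle between module's own z axis and vertical below 0.08 rad and contact force between the fingers and module below 0.1 N), for 0.2 s.
3. the cover is pressed fully home and level by the robot (at least 3 N) (z of cover_seat in the frame of bay_top between -0.003 and 0.002 m and horizontal distance between cover_seat and bay_top below 0.009 m and angle between cover's own z axis and vertical below 0.015 rad and contact force between any of the fingers, the arm and cover above 3 N), for 0.05 s.
4. the rocker is pushed fully on (value of joint rocker above 0.42 rad), for 0.1 s.
At the end, for the whole second after the job is handed in: The module lies flat on the bay's floor (within 6 mm in height, 45 mm of the centre, tilt under 0.08 rad); the cover's plate sits on the box's top face within 2 mm (not 3 mm below), within 9 mm of the bay's centre and within 0.015 rad of level; the rocker stands beyond 0.42 rad; all at rest (z of module in the frame of bay_floor between -0.004 and 0.006 m and horizontal distance between module and bay_floor below 0.045 m and angle between module's own z axis and vertical below 0.08 rad and z of cover_seat in the frame of bay_top between -0.003 and 0.002 m and horizontal distance between cover_seat and bay_top below 0.009 m and angle between cover's own z axis and vertical below 0.015 rad and value of joint rocker above 0.42 rad and linear speed of each of cover, module below 0.02 m/s); the robot touches nothing.
It fails at once if the rocker is switched on before the cover is home (value of joint rocker above 0.3 rad and not (z of cover_seat in the frame of bay_top below 0.003 m and horizontal distance between cover_seat and bay_top below 0.012 m)).
It fails at once if a bystander (tube, pivot, cam follower, knob, screwdriver, spray can or mug) is moved more than 30 mm (distance of any of tube, pivot, follower, spk_knob, driver, spray, cup from where it was at the start of the episode above 0.03 m).
It also fails if it takes over 72 s, if anything falls off the work surface, if the arm or the gripper's body presses on something with over 40 N, if the wrist force passes 120 N, or if a joint passes its speed limit or range.

## Working session

There is one attempt and no reset: what is moved stays moved. The work goes in short steps, Python scripts to look and compute and a shell command to move; the robot and the scene stay as the last step left them, time stands still between calls to the robot, and variables do not carry over. Pictures are saved under pics/ and viewed, at most 10 in all, crops included, and the job is handed in when it is done.

```bash
mkdir -p pics; python3 - <<'E'
from workcell import bot
import cv2,numpy as np
for n in("top","side"):
    im=bot.camera(n);cv2.imwrite(f"pics/{n}0.png",cv2.cvtColor(im,cv2.COLOR_RGB2BGR))
    m=bot.camera_model(n);print(n,{k:np.round(v,3).tolist() if not isinstance(v,str) else v for k,v in m.items()})
o=bot.get_obs();print(o)
E
```

```text
top {'vertical_fov': 53.057, 'cx': 257.068, 'cy': 185.71, 'R': [[0.026, -1.0, 0.009], [-0.994, -0.027, -0.104], [0.104, -0.006, -0.995]], 't': [-0.005, 0.497, 1.212]}
side {'vertical_fov': 49.241, 'cx': 246.792, 'cy': 191.962, 'R': [[0.921, -0.388, -0.018], [-0.291, -0.658, -0.695], [0.258, 0.645, -0.719]], 't': [-0.461, 0.202, 1.001]}
{'time': 0.1, 'q': array([6.72075432e+01, 5.00844110e+00, 1.00402530e+01, 9.51003118e+01,
       1.30539148e-04, 9.00006416e+01]), 'qd': array([ 0.03827123, -0.01503599,  0.16569782, -0.05235836,  0.15286553,
       -0.03980581]), 'joint_efforts': array([-4.34082722e-04, -5.21562481e+01,  4.65651584e+01,  1.60530768e-02,
       -6.44588067e-05, -2.25644953e-05]), 'ee_pos': array([0.21299637, 0.5068867 , 0.24966051]), 'tcp_rot': array([-1.79931500e+02, -1.29771940e-04,  1.57206901e+02]), 'wrist_force': array([ 0.26260629, -0.60791804, -0.44926019]), 'torque': array([-0.01049101,  0.00706746, -0.00446606]), 'grasp_force': 0.0, 'opening': 0.08495257287317065}
```

View pics/top0.png

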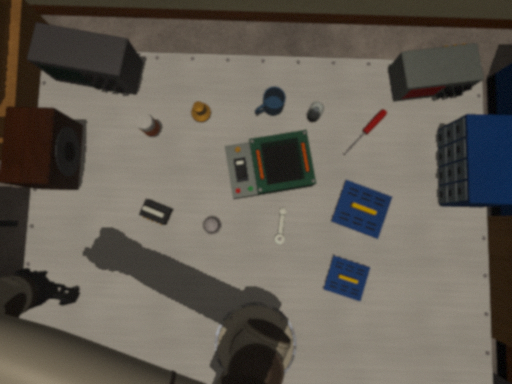

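View pics/side0.png

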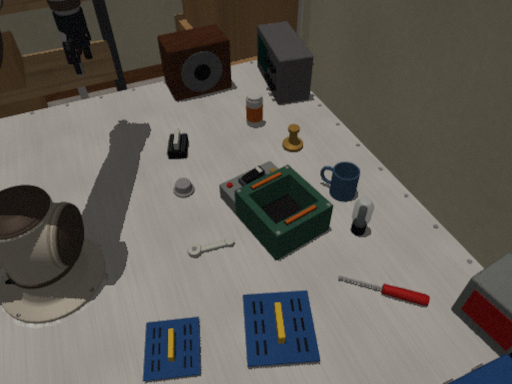

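```bash
python3 - <<'E'
import cv2,numpy as np
t=cv2.imread("pics/top0.png");s=cv2.imread("pics/side0.png")
def c(im,x,y,w,h,W,H):return cv2.resize(im[y:y+h,x:x+w],(W,H),interpolation=cv2.INTER_CUBIC)
a=c(t,220,125,100,75,400,300);b=c(s,215,155,120,90,400,300)
d=np.hstack([c(t,135,190,40,30,200,150),c(s,155,120,40,45,200,150)]);d=np.vstack([d,c(t,320,175,80,30,400,150)])
e=c(s,230,285,100,75,400,300)
g=np.vstack([np.hstack([a,b]),np.hstack([d,e])]);cv2.imwrite("pics/z0.png",cv2.convertScaleAbs(g,alpha=1.5))
E
```

```text
(no output)
```

View pics/z0.png

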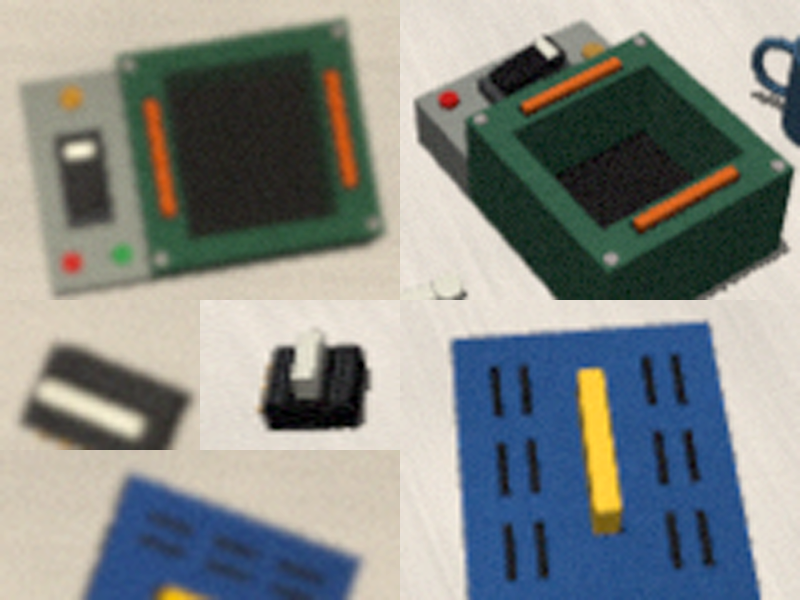

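```bash
cat > h.py <<'E'
import cv2,numpy as np
from workcell import bot
from scipy.optimize import minimize
M={n:bot.camera_model(n) for n in("top","side")}
S=4
def proj(n,P):
    m=M[n];f=192/np.tan(np.radians(m["vertical_fov"])/2)
    c=np.asarray(P)@np.array(m["R"]).T+np.array(m["t"]);return c[:,:2]/c[:,2:]*f+[m["cx"],m["cy"]]
def cub(x0,x1,y0,y1,z0,z1):return np.array([[x,y,z] for x in(x0,x1) for y in(y0,y1) for z in(z0,z1)],float)
def place(P,p):
    c,s=np.cos(p[3]),np.sin(p[3]);return P@np.array([[c,s,0],[-s,c,0],[0,0,1]])+p[:3]
def mask(im,kind,roi):
    h=cv2.cvtColor(im,cv2.COLOR_RGB2HSV).astype(int);H,s,v=h[...,0],h[...,1],h[...,2]
    m={"yellow":(H>18)&(H<33)&(s>140)&(v>70),"orange":(H>4)&(H<17)&(s>150)&(v>60),"blue":((H>100)&(H<125)&(s>110))|((H>18)&(H<33)&(s>140)&(v>70)),
       "blueall":((H>100)&(H<125)&(s>110)),"white":(v>115),"module":(v<95)}[kind]
    o=np.zeros(m.shape,np.uint8);x,y,w,k=roi;o[y:y+k,x:x+w]=m[y:y+k,x:x+w];return o
def fit(masks,parts,p0,z=True):
    """masks: {cam:mask}; parts: list of cuboids; IoU fit of x,y,z,yaw"""
    B={n:cv2.resize(k,None,fx=S,fy=S,interpolation=cv2.INTER_LINEAR if 0 else cv2.INTER_NEAREST) for n,k in masks.items()}
    def iou(p):
        t=0
        for n,b in B.items():
            r=np.zeros_like(b)
            for q in parts:
                u=(proj(n,place(q,p))+.5)*S-.5
                cv2.fillConvexPoly(r,cv2.convexHull(np.round(u*16).astype(np.int32)),1,shift=4)
            t+=(r&b).sum()/max((r|b).sum(),1)
        return t/len(B)
    best=None;p=np.array(p0,float);sc=np.array([.01,.01,.006 if z else 0,.1])
    for k in range(4):
        sim=np.vstack([p]+[p+np.eye(4)[i]*sc[i]*(-1)**k for i in range(4)])
        r=minimize(lambda q:-iou(np.where([1,1,z,1],q,p0)),p,method="Nelder-Mead",options=dict(initial_simplex=sim,xatol=1e-4,fatol=1e-5));p=r.x;sc=sc/1.5
    return np.round([*p[:3]*1000,np.degrees(p[3])],1),round(-r.fun,3)
def ground(n,u,z):
    m=M[n];f=192/np.tan(np.radians(m["vertical_fov"])/2);R=np.array(m["R"]);C=-R.T@np.array(m["t"])
    d=R.T@[(u[0]-m["cx"])/f,(u[1]-m["cy"])/f,1];return C+d*(z-C[2])/d[2]
E
cat > m1.py <<'E'
from h import *
I={n:bot.camera(n) for n in M}
g=lambda kind,a,b:{"top":mask(I["top"],kind,a),"side":mask(I["side"],kind,b)}
gr=np.radians
rt,rs=(320,170,80,75),(235,285,90,85)
p0=[*ground("top",(364,209),.03)[:2],0,gr(-15)]
rib=cub(-.007,.007,-.04,.04,.017,.045)
a=g("yellow",rt,rs);print("cover rib",[m.sum() for m in a.values()],fit(a,[rib],p0))
a=g("blue",rt,rs);a={n:cv2.morphologyEx(m,cv2.MORPH_CLOSE,np.ones((5,5))) for n,m in a.items()}
print("cover all",fit(a,[rib,cub(-.073,.073,-.08,.08,.012,.017)],p0))
a=g("orange",(245,125,75,70),(240,165,90,70))
p0=[*ground("top",(284,162),.1)[:2],.095,gr(8)]
print("catch",[m.sum() for m in a.values()],fit(a,[cub(-.045,.045,s*.07-.0045,s*.07+.0045,0,.008) for s in(-1,1)],p0))
p0=[*ground("top",(155,211),.03)[:2],0,gr(70)]
a=g("white",(145,204,20,14),(172,126,12,22));print("modrib",[m.sum() for m in a.values()])
rib=cub(-.007,.007,-.035,.035,.028,.054);print(fit(a,[rib],p0))
a=g("module",(135,194,42,35),(162,124,30,40));a={n:m|w for (n,m),w in zip(a.items(),g("white",(147,205,15,13),(174,128,8,18)).values())}
cv2.imwrite("pics/mm.png",255*np.hstack([a["top"][185:235,130:180],a["side"][115:165,155:205]]))
print("mod all",fit(a,[rib,cub(-.028,.028,-.045,.045,0,.028)],p0))
E
python3 m1.py
```

```text
cover rib [np.uint64(123), np.uint64(272)] (array([ 434.7, -330.6,   -2. ,  -19.9]), np.float64(0.787))
cover all (array([ 435.6, -330.3,   -4.9,  -19.2]), np.float64(0.934))
catch [np.uint64(239), np.uint64(265)] (array([569.2, -65.9,  95.5,  11.2]), np.float64(0.796))
modrib [np.uint64(80), np.uint64(129)]
(array([406.5, 330.9,  35.8,  54. ]), np.float64(0.248))
mod all (array([406.3, 330.4,   2.9, 159.1]), np.float64(0.886))
```

```bash
sed -i 's/,gr(70)\]/,gr(159)]/; s/,p0))/,p0),"zfix",fit(a,[rib],p0,False) if "rib"<"" else "")/' m1.py
cat >> m1.py <<'E'
print("mod all zfix",fit(a,[rib,cub(-.028,.028,-.045,.045,0,.028)],p0,False))
rib=cub(-.007,.007,-.04,.04,.017,.045);a=g("blue",rt,rs);a={n:cv2.morphologyEx(m,cv2.MORPH_CLOSE,np.ones((5,5))) for n,m in a.items()}
for n in a: print("cover zfix",n,fit({n:a[n]},[rib,cub(-.073,.073,-.08,.08,.012,.017)],[.435,-.33,0,gr(-19)],False))
a=g("orange",(245,125,75,70),(240,165,90,70))
for n in a: print("catch zfix",n,fit({n:a[n]},[cub(-.045,.045,s*.07-.0045,s*.07+.0045,0,.008) for s in(-1,1)],[.569,-.066,.095,gr(11)],False))
E
python3 m1.py
python3 -m crank '[[[0.97,-0.88,0,0,0,-0.98],[0.97,-0.88,0,0,0,-0.98],[0.97,-0.88,0,0,0,-0.98],[0.97,-0.88,0,0,0,-0.98],[0.97,-0.88,0,0,0,-0.98],[0.97,-0.88,0,0,0,-0.98],[0.97,-0.88,0,0,0,-0.98],[0.97,-0.88,0,0,0,-0.98],[0.97,-0.88,0,0,0,-0.98],[0.97,-0.88,0,0,0,-0.98],[0,0,-1,0,0,-0.98],[0,0,-1,0,0,-0.98],[0,0,-1,0,0,-0.98],[0,0,0,0,0,0],[0,0,0,0,0,0]]]' 0.6 40
```

```text
cover rib [np.uint64(123), np.uint64(274)] (array([ 434.5, -330.4,   -1.3,  -20. ]), np.float64(0.79)) zfix 
cover all (array([ 435.8, -329.7,   -5.7,  -19.2]), np.float64(0.935)) zfix 
catch [np.uint64(237), np.uint64(261)] (array([568.8, -66. ,  95.8,  11. ]), np.float64(0.787)) zfix 
modrib [np.uint64(76), np.uint64(128)]
(array([405.5, 332.5,  23.5, 160.3]), np.float64(0.552)) zfix 
mod all (array([406.3, 330.6,   2.7, 159.2]), np.float64(0.882)) zfix 
mod all zfix (array([406.3, 331.7,   0. , 158.8]), np.float64(0.876))
cover zfix top (array([ 434.9, -330.1,    0. ,  -19.1]), np.float64(0.899))
cover zfix side (array([ 434.8, -330.4,    0. ,  -19. ]), np.float64(0.958))
catch zfix top (array([568.5, -66.1,  95. ,  11. ]), np.float64(0.825))
catch zfix side (array([570.9, -65.1,  95. ,  11.3]), np.float64(0.757))
time: 1.55
ee_pos: [0.4067, 0.3307, 0.1899]
tcp_rot: [-179.9, 0.1, 69.8]
wrist_force: [0.0, -0.2, 1.3]
opening: 0.0514
grasp_force: 0.0
```

```bash
python3 -m crank '[[[0,0,-1,0,0,-0.09],[0,0,-1,0,0,0],[0,0,-1,0,0,0],[0,0,-1,0,0,0],[0,0,-1,0,0,0],[0,0,-1,0,0,0],[0,0,-0.5,0,0,0],[0,0,-0.5,0,0,0],[0,0,0,0,0,0],[0,0,0,0,0,0]]]' 0.6 40
python3 -m crank '[[[0,0,0,0,0,0],[0,0,0,0,0,0],[0,0,0,0,0,0],[0,0,0,0,0,0],[0,0,0,0,0,0],[0,0,0,0,0,0]]]' 0 40
python3 -m crank '[[[0,0,0.5,0,0,0],[0,0,1,0,0,0],[0,0,1,0,0,0],[0,0,1,0,0,0],[0,0,1,0,0,0],[0,0,1,0,0,0],[0,0,1,0,0,0],[0,0,1,0,0,0],[0,0,0.5,0,0,0],[0,0,0,0,0,0],[0,0,0,0,0,0],[0,0,0,0,0,0]]]'
```

```text
time: 2.38
ee_pos: [0.4073, 0.3313, 0.0511]
tcp_rot: [180.0, -0.0, 69.1]
wrist_force: [-0.3, 0.5, 0.7]
opening: 0.0516
grasp_force: 0.0
time: 2.88
ee_pos: [0.4073, 0.3314, 0.0511]
tcp_rot: [180.0, -0.1, 69.0]
wrist_force: [-2.1, 0.3, 5.6]
opening: 0.0134
grasp_force: 43.5
time: 3.88
ee_pos: [0.4067, 0.3308, 0.2088]
tcp_rot: [-179.9, 0.1, 69.0]
wrist_force: [0.8, -1.2, -2.7]
opening: 0.0132
grasp_force: 42.4
```

```bash
python3 -m crank '[[[0.405,-0.995,0,0,0,0.233],[0.405,-0.995,0,0,0,0.233],[0.405,-0.995,0,0,0,0.233],[0.405,-0.995,0,0,0,0.233],[0.405,-0.995,0,0,0,0.233],[0.405,-0.995,0,0,0,0.233],[0.405,-0.995,0,0,0,0.233],[0.405,-0.995,0,0,0,0.233],[0.405,-0.995,0,0,0,0.233],[0.405,-0.995,0,0,0,0.233],[0.405,-0.995,0,0,0,0.233],[0.405,-0.995,0,0,0,0.233],[0.405,-0.995,0,0,0,0.233],[0.405,-0.995,0,0,0,0.233],[0.405,-0.995,0,0,0,0.233],[0.405,-0.995,0,0,0,0.233],[0.405,-0.995,0,0,0,0.233],[0.405,-0.995,0,0,0,0.233],[0.405,-0.995,0,0,0,0.233],[0.405,-0.995,0,0,0,0.233]]]'
python3 -m crank '[[[0,0,0,0,0,0],[0,0,0,0,0,0],[0,0,0,0,0,0]]]'
python3 - <<'E'
from workcell import bot
import cv2,numpy as np
a=[cv2.cvtColor(bot.camera(n),cv2.COLOR_RGB2BGR) for n in("top","side")]
cv2.imwrite("pics/c1.png",cv2.convertScaleAbs(np.hstack([cv2.resize(a[0][95:245,200:350],(400,400)),cv2.resize(a[1][95:275,180:360],(400,400))]),alpha=1.5))
E
```

```text
time: 5.55
ee_pos: [0.5688, -0.068, 0.2086]
tcp_rot: [-179.9, -0.0, 101.1]
wrist_force: [-0.5, 0.2, -3.1]
opening: 0.0132
grasp_force: 42.3
time: 5.8
ee_pos: [0.5685, -0.0667, 0.2091]
tcp_rot: [-179.9, -0.0, 101.0]
wrist_force: [0.0, 0.5, -2.3]
opening: 0.0132
grasp_force: 42.3
```

View pics/c1.png

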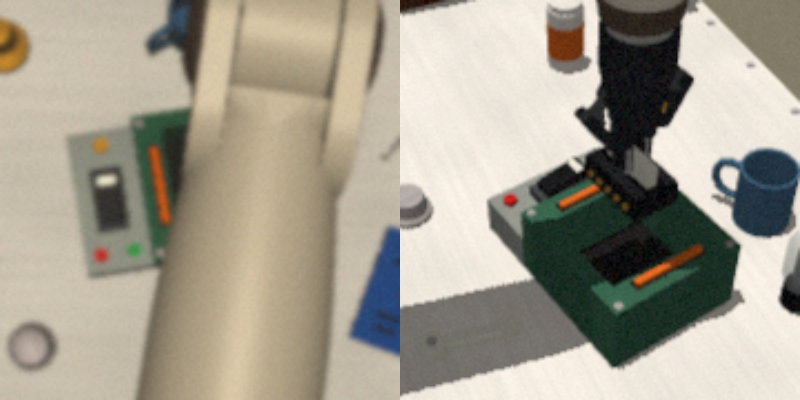

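The side view shows the module held level and aligned with the box, above the bay (crop pixel about (630,185)). The arm hides the bay in the top view.

```bash
python3 -m crank '[[[0,0,-0.8,0,0,0],[0,0,-0.8,0,0,0],[0,0,-0.8,0,0,0],[0,0,-0.8,0,0,0],[0,0,-0.8,0,0,0],[0,0,-0.8,0,0,0],[0,0,-0.8,0,0,0],[0,0,-0.6,0,0,0],[0,0,-0.2,0,0,0],[0,0,-0.1,0,0,0],[0,0,-0.1,0,0,0],[0,0,-0.1,0,0,0],[0,0,0,0,0,0],[0,0,0,0,0,0]]]'
```

```text
time: 7.07
ee_pos: [0.5693, -0.067, 0.0768]
tcp_rot: [180.0, 0.0, 101.0]
wrist_force: [-0.8, 0.4, -2.6]
opening: 0.013
grasp_force: 42.2
```

```bash
python3 -m crank '[[[0,0,-0.1,0,0,0],[0,0,-0.1,0,0,0],[0,0,-0.05,0,0,0],[0,0,0,0,0,0],[0,0,0,0,0,0]]]'
python3 -m crank '[[[0,0,-0.05,0,0,0],[0,0,0,0,0,0],[0,0,0,0,0,0]]]'
```

```text
time: 7.48
ee_pos: [0.5691, -0.067, 0.0713]
tcp_rot: [180.0, -0.0, 101.0]
wrist_force: [-0.0, -0.8, -3.0]
opening: 0.0133
grasp_force: 42.3
time: 7.73
ee_pos: [0.5691, -0.067, 0.0712]
tcp_rot: [180.0, 0.0, 101.0]
wrist_force: [-3.7, -0.7, 5.2]
opening: 0.0134
grasp_force: 43.4
```

```bash
python3 -m crank '[[[0,0,0,0,0,0],[0,0,0,0,0,0],[0,0,0,0,0,0],[0,0,0,0,0,0]]]' 0.45
python3 -m crank '[[[0,0,0.3,0,0,0],[0,0,0.5,0,0,0],[0,0,1,0,0,0],[0,0,1,0,0,0],[0,0,1,0,0,0],[0,0,1,0,0,0],[0,0,1,0,0,0],[0,0,1,0,0,0],[0,0,0.5,0,0,0],[-0.5,-1,0,0,0,-0.4],[-0.5,-1,0,0,0,-0.4],[-0.5,-1,0,0,0,-0.4],[-0.5,-1,0,0,0,-0.4],[-0.5,-1,0,0,0,-0.4],[-0.5,-1,0,0,0,-0.4],[-0.5,-1,0,0,0,-0.4],[-0.5,-1,0,0,0,-0.4],[-0.5,-1,0,0,0,-0.4],[-0.5,-1,0,0,0,-0.4]]]'
python3 -m crank '[[[-0.5,-1,0,0,0,-0.4],[-0.6,-1,0,0,0,-0.14],[-0.6,-1,0,0,0,0],[0,0,0,0,0,0],[0,0,0,0,0,0]]]' 0.6
python3 - <<'E'
from workcell import bot
import cv2,numpy as np
a=[cv2.cvtColor(bot.camera(n),cv2.COLOR_RGB2BGR) for n in("top","side")]
cv2.imwrite("pics/c2.png",cv2.convertScaleAbs(np.hstack([cv2.resize(a[0][115:265,200:350],(400,400)),cv2.resize(a[1][155:365,180:390],(400,400))]),alpha=1.6))
E
```

```text
time: 8.07
ee_pos: [0.5692, -0.0669, 0.0703]
tcp_rot: [180.0, 0.0, 101.0]
wrist_force: [0.4, -0.8, -0.3]
opening: 0.0386
grasp_force: 0.0
time: 9.65
ee_pos: [0.4684, -0.2679, 0.2166]
tcp_rot: [180.0, 0.0, 73.4]
wrist_force: [0.1, -0.5, -0.4]
opening: 0.0381
grasp_force: 0.0
time: 10.07
ee_pos: [0.4346, -0.3276, 0.2164]
tcp_rot: [180.0, -0.0, 69.7]
wrist_force: [0.1, -0.2, -0.0]
opening: 0.0512
grasp_force: 0.0
```

View pics/c2.png

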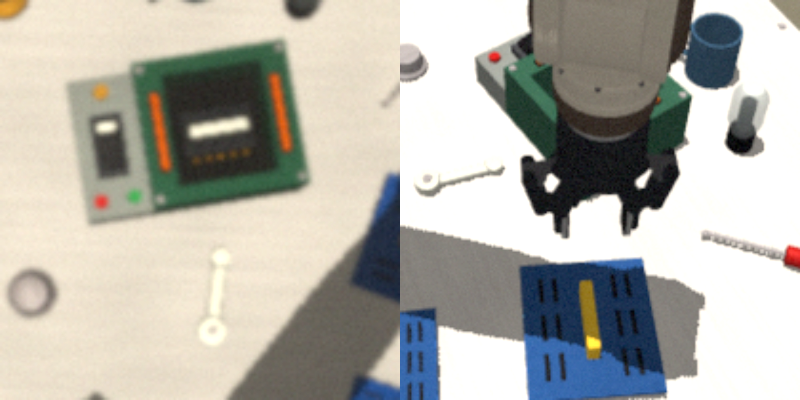

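```bash
python3 -m crank '[[[0,-0.13,-1,0,0,0.16],[0,0,-1,0,0,0],[0,0,-1,0,0,0],[0,0,-1,0,0,0],[0,0,-1,0,0,0],[0,0,-1,0,0,0],[0,0,-1,0,0,0],[0,0,-1,0,0,0],[0,0,-0.5,0,0,0],[0,0,-0.35,0,0,0],[0,0,0,0,0,0],[0,0,0,0,0,0],[0,0,0,0,0,0]]]' 0.6
python3 - <<'E'
from h import *
I=bot.camera("top");h=cv2.cvtColor(I,cv2.COLOR_RGB2HSV).astype(int)
m=((h[...,0]>60)&(h[...,0]<95)&(h[...,1]>90)).astype(np.uint8)
o=np.zeros_like(m);o[120:205,247:325]=m[120:205,247:325]
cs,_=cv2.findContours(o,0,2);c=max(cs,key=cv2.contourArea);o[:]=0;cv2.fillConvexPoly(o,cv2.convexHull(c),1)
print(o.sum(),fit({"top":o},[cub(-.085,.085,-.09,.09,-.095,0)],[.569,-.066,.095,.19],False))
or_=mask(I,"orange",(245,125,75,70))
print(fit({"top":or_},[cub(-.045,.045,s*.07-.0045,s*.07+.0045,0,.008) for s in(-1,1)],[.569,-.066,.095,.19],False))
E
```

```text
time: 11.25
ee_pos: [0.4357, -0.3298, 0.0405]
tcp_rot: [179.9, 0.0, 70.9]
wrist_force: [-0.3, 0.6, -0.5]
opening: 0.0514
grasp_force: 0.0
2988 (array([566.6, -64.3,  95. ,   9.5]), np.float64(0.874))
(array([568.8, -66. ,  95. ,  11. ]), np.float64(0.822))
```

```bash
python3 - <<'E'
from h import *
T=[(126,64),(338,27),(373,223),(160,259)]
# side crop: offset 215,155 scale 400/120, zoom x-400
Sd=[(641,41),(778,166),(610,258),(480,118)]  # TL? order checked below
for n,L in(("top",[(220+a/4-.375,125+b/4-.375) for a,b in T]),("side",[(215+(a-400)*.3-.35,155+b*.3-.35) for a,b in Sd])):
    P=np.array([ground(n,u,.096)[:2] for u in L])*1000
    e=[P[(i+1)%4]-P[i] for i in range(4)]
    print(n,P.round(1).tolist(),P.mean(0).round(1),[round(np.degrees(np.arctan2(v[1],v[0])),1) for v in e],[round(np.hypot(*v),1) for v in e])
E
python3 -m crank '[[[0,0,-0.1,0,0,0],[0,0,0,0,0,0],[0,0,0,0,0,0],[0,0,0,0,0,0],[0,0,0,0,0,0],[0,0,0,0,0,0]]]' 0 80
python3 -m crank '[[[0,0,0.5,0,0,0],[0,0,1,0,0,0],[0,0,1,0,0,0],[0,0,1,0,0,0],[0,0,1,0,0,0],[0,0,1,0,0,0],[0,0,1,0,0,0],[0,0,1,0,0,0],[0,0,0.5,0,0,0],[0,0,0,0,0,0],[0,0,0,0,0,0],[0,0,0,0,0,0]]]'
```

```text
top [[628.0, 30.3], [661.7, -132.3], [510.3, -161.0], [478.4, 0.3]] [569.6 -65.7] [np.float64(-78.3), np.float64(-169.3), np.float64(101.2), np.float64(11.3)] [np.float64(166.0), np.float64(154.1), np.float64(164.4), np.float64(152.7)]
side [[629.9, 28.4], [660.5, -132.1], [511.6, -159.8], [480.4, 1.0]] [570.6 -65.6] [np.float64(-79.2), np.float64(-169.5), np.float64(101.0), np.float64(10.4)] [np.float64(163.5), np.float64(151.5), np.float64(163.9), np.float64(152.0)]
time: 11.8
ee_pos: [0.4351, -0.3297, 0.0377]
tcp_rot: [180.0, 0.0, 70.9]
wrist_force: [-2.0, 0.0, 5.3]
opening: 0.0125
grasp_force: 79.6
time: 12.8
ee_pos: [0.4347, -0.3293, 0.1958]
tcp_rot: [-179.9, -0.0, 70.9]
wrist_force: [-0.9, -0.5, -3.7]
opening: 0.0125
grasp_force: 78.8
```

```bash
python3 -m crank '[[[0.482,0.941,0,0,0,0.313],[0.482,0.941,0,0,0,0.313],[0.482,0.941,0,0,0,0.313],[0.482,0.941,0,0,0,0.313],[0.482,0.941,0,0,0,0.313],[0.482,0.941,0,0,0,0.313],[0.482,0.941,0,0,0,0.313],[0.482,0.941,0,0,0,0.313],[0.482,0.941,0,0,0,0.313],[0.482,0.941,0,0,0,0.313],[0.482,0.941,0,0,0,0.313],[0.482,0.941,0,0,0,0.313],[0.482,0.941,0,0,0,0.313],[0.482,0.941,0,0,0,0.313],[0,0,-1,0,0,0],[0,0,-0.5,0,0,0],[0,0,0,0,0,0],[0,0,0,0,0,0],[0,0,0,0,0,0]]]'
python3 - <<'E'
from workcell import bot
import cv2,numpy as np
a=[cv2.cvtColor(bot.camera(n),cv2.COLOR_RGB2BGR) for n in("top","side")]
cv2.imwrite("pics/c3side.png",a[1])
cv2.imwrite("pics/c3.png",cv2.convertScaleAbs(cv2.resize(a[1][100:280,180:396],(720,600),interpolation=cv2.INTER_CUBIC),alpha=1.6))
E
```

```text
time: 14.38
ee_pos: [0.5697, -0.0666, 0.1675]
tcp_rot: [-180.0, 0.0, 101.0]
wrist_force: [0.3, -0.2, -3.2]
opening: 0.0126
grasp_force: 78.6
```

View pics/c3.png

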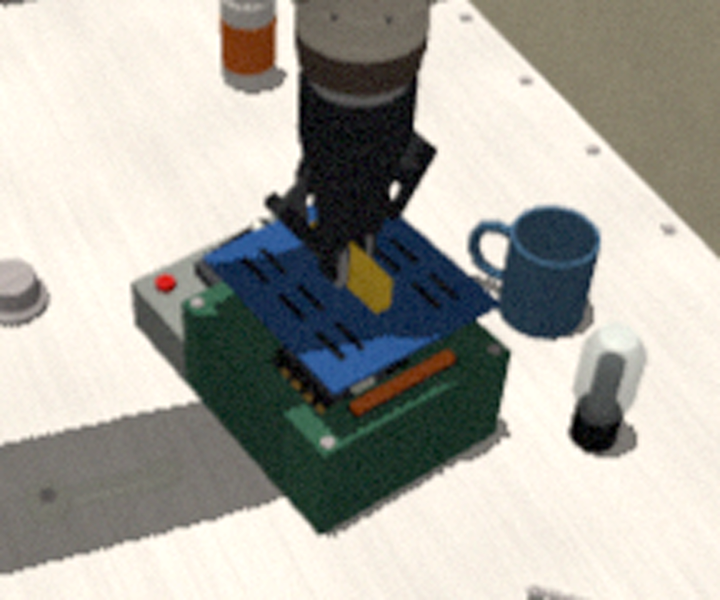

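```bash
python3 - <<'E'
from h import *
p=[.5697,-.0662,.1298,np.radians(11)]
K=np.array([[-.073,.08,.017],[-.073,-.08,.017],[.073,-.08,.017],[.073,.08,.017],[-.073,-.08,.012]])
print(((proj("side",place(K,p))+.5-[180,100])*10/3).round(0).tolist())
im=cv2.cvtColor(cv2.imread("pics/c3side.png"),cv2.COLOR_BGR2RGB)
m=mask(im,"blueall",(236,160,95,62));print(m.sum())
cs,_=cv2.findContours(cv2.morphologyEx(m,cv2.MORPH_CLOSE,np.ones((3,3))),0,2);c=max(cs,key=cv2.contourArea)[:,0]
for d in((-1,0),(0,1),(1,0)): 
    q=c[(c@np.array(d)).argmax()];print(((q+.5-[180,100])*10/3).round())
E
```

```text
[[199.0, 255.0], [331.0, 392.0], [498.0, 301.0], [358.0, 179.0], [331.0, 397.0]]
2266
[205. 258.]
[322. 398.]
[502. 308.]
```

```bash
python3 -m crank '[[[0,0.03,-0.6,0,0,0],[0,0,-0.4,0,0,0],[0,0,-0.3,0,0,0],[0,0,-0.2,0,0,0],[0,0,-0.15,0,0,0],[0,0,-0.1,0,0,0],[0,0,-0.1,0,0,0],[0,0,0,0,0,0],[0,0,0,0,0,0]]]'
```

```text
time: 15.23
ee_pos: [0.5701, -0.0655, 0.1304]
tcp_rot: [180.0, 0.0, 101.1]
wrist_force: [0.9, -0.1, -2.2]
opening: 0.0128
grasp_force: 78.9
```

```bash
python3 -m crank '[[[0,0,-0.1,0,0,0],[0,0,-0.1,0,0,0],[0,0,-0.1,0,0,0],[0,0,0,0,0,0]]]' - 120
python3 -m crank '[[[0,0,-0.1,0,0,0],[0,0,-0.1,0,0,0],[0,0,0,0,0,0],[0,0,0,0,0,0]]]'
```

```text
time: 15.57
ee_pos: [0.5703, -0.0655, 0.1252]
tcp_rot: [179.9, 0.0, 101.1]
wrist_force: [-0.2, -0.4, 2.3]
opening: 0.0115
grasp_force: 119.7
time: 15.9
ee_pos: [0.5704, -0.0655, 0.1213]
tcp_rot: [179.9, 0.0, 101.1]
wrist_force: [-1.3, 0.0, 5.7]
opening: 0.0117
grasp_force: 120.0
```

```bash
python3 -m crank '[[[0,0,-0.1,0,0,0],[0,0,-0.1,0,0,0],[0,0,0,0,0,0],[0,0,0,0,0,0]]]'
python3 -m crank '[[[0,0,-0.1,0,0,0],[0,0,0,0,0,0],[0,0,0,0,0,0]]]'
```

```text
time: 16.23
ee_pos: [0.5704, -0.0655, 0.1208]
tcp_rot: [179.8, 0.1, 101.0]
wrist_force: [-10.9, 1.1, 30.2]
opening: 0.012
grasp_force: 123.4
time: 16.48
ee_pos: [0.5704, -0.0655, 0.1207]
tcp_rot: [179.7, 0.1, 101.1]
wrist_force: [-17.8, 2.3, 43.7]
opening: 0.0114
grasp_force: 125.4
```

```bash
python3 -m crank '[[[0,0,0.1,0,0,0],[0,0,0.05,0,0,0],[0,0,0,0,0,0]]]' - 40
python3 -m crank '[[[0,0,0,0,0,0],[0,0,0,0,0,0],[0,0,0,0,0,0],[0,0,0,0,0,0],[0,0,0.3,0,0,0],[0,0,0.5,0,0,0],[0,0,1,0,0,0],[0,0,1,0,0,0],[0,0,1,0,0,0],[0,0.5,1,0,0,0],[0,1,0.5,0,0,0],[0,1,0,0,0,0],[0,1,0,0,0,0],[0,1,0,0,0,0],[0,1,0,0,0,0],[0,1,0,0,0,0],[0,0,0,0,0,0],[0,0,0,0,0,0]]]' 0.5
python3 - <<'E'
from h import *
I={n:bot.camera(n) for n in M}
a=[cv2.cvtColor(I[n],cv2.COLOR_RGB2BGR) for n in("top","side")]
cv2.imwrite("pics/c4.png",cv2.convertScaleAbs(np.hstack([cv2.resize(a[0][115:215,220:320],(400,400),interpolation=cv2.INTER_CUBIC),cv2.resize(a[1][135:255,215:335],(400,400),interpolation=cv2.INTER_CUBIC)]),alpha=1.6))
E
```

```text
time: 16.73
ee_pos: [0.5704, -0.0655, 0.1208]
tcp_rot: [179.8, 0.1, 101.0]
wrist_force: [-9.7, 1.0, 22.8]
opening: 0.012
grasp_force: 122.7
time: 18.23
ee_pos: [0.57, 0.0652, 0.2238]
tcp_rot: [180.0, 0.0, 101.1]
wrist_force: [0.1, 0.6, 0.4]
opening: 0.0424
grasp_force: 0.0
```

View pics/c4.png

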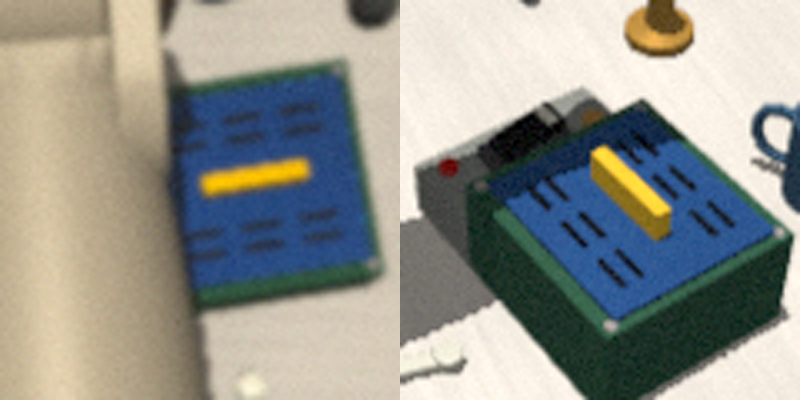

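The cover lies flat on the box, with even margins and no catch bars showing. The rocker is clear at crop pixel (525,135).

```bash
python3 -m crank '[[[0.2,0.1,0,0,0,0],[0,0,0,0,0,0],[0,0,0,0,0,0],[0,0,-1,0,0,0],[0,0,-1,0,0,0],[0,0,-1,0,0,0],[0,0,-1,0,0,0],[0,0,-0.8,0,0,0],[0,0,-0.4,0,0,0],[0,0,-0.2,0,0,0],[0,0,-0.2,0,0,0],[0,0,0,0,0,0]]]' 0 40
python3 -m crank '[[[0,0,-0.2,0,0,0],[0,0,-0.2,0,0,0],[0,0,-0.2,0,0,0],[0,0,0,0,0,0]]]'
```

```text
time: 19.33
ee_pos: [0.5742, 0.0664, 0.1114]
tcp_rot: [180.0, 0.0, 101.0]
wrist_force: [-0.0, 0.6, 0.0]
opening: 0.0002
grasp_force: 0.0
time: 19.67
ee_pos: [0.5744, 0.0666, 0.0992]
tcp_rot: [179.9, 0.0, 101.1]
wrist_force: [-0.8, 0.6, -0.1]
opening: 0.0001
grasp_force: 0.3
```

```bash
python3 -m crank '[[[0,0,-0.2,0,0,0],[0,0,-0.1,0,0,0],[0,0,0,0,0,0]]]'
python3 -m crank '[[[0,0,-0.1,0,0,0],[0,0,-0.1,0,0,0],[0,0,0,0,0,0]]]'
```

```text
time: 19.92
ee_pos: [0.5743, 0.0666, 0.0932]
tcp_rot: [180.0, 0.0, 101.0]
wrist_force: [3.2, 0.5, 3.2]
opening: 0.0003
grasp_force: 1.5
time: 20.17
ee_pos: [0.5745, 0.0666, 0.0908]
tcp_rot: [179.9, 0.0, 101.0]
wrist_force: [0.2, 0.4, 11.7]
opening: 0.0003
grasp_force: 5.8
```

```bash
python3 -m crank '[[[0,0,-0.1,0,0,0],[0,0,0,0,0,0],[0,0,0,0,0,0]]]'
python3 -m crank '[[[0,0,-0.1,0,0,0],[0,0,0,0,0,0],[0,0,0,0,0,0]]]'
```

```text
time: 20.42
ee_pos: [0.5746, 0.0666, 0.0905]
tcp_rot: [179.8, 0.0, 101.0]
wrist_force: [-4.4, 0.0, 24.5]
opening: 0.0002
grasp_force: 11.4
time: 20.67
ee_pos: [0.5747, 0.0666, 0.0903]
tcp_rot: [179.7, 0.0, 101.1]
wrist_force: [-9.8, -0.0, 36.8]
opening: 0.0001
grasp_force: 16.6
```

```bash
python3 -m crank '[[[0,0,0.5,0,0,0],[0,0,1,0,0,0],[0,0,1,0,0,0],[0,0,1,0,0,0],[0,0,1,0,0,0],[0,0,1,0,0,0],[-0.7,1,0.5,0,0,0],[-0.7,1,0,0,0,0],[-0.7,1,0,0,0,0],[-0.7,1,0,0,0,0],[-0.7,1,0,0,0,0],[-0.7,1,0,0,0,0],[-0.7,1,0,0,0,0],[-0.7,1,0,0,0,0],[-0.7,1,0,0,0,0],[-0.7,1,0,0,0,0],[0,0,0,0,0,0],[0,0,0,0,0,0]]]'
python3 - <<'E'
from h import *
I={n:bot.camera(n) for n in M}
a=[cv2.cvtColor(I[n],cv2.COLOR_RGB2BGR) for n in("top","side")]
cv2.imwrite("pics/c5.png",cv2.convertScaleAbs(np.hstack([cv2.resize(a[0][115:215,220:320],(400,400),interpolation=cv2.INTER_CUBIC),cv2.resize(a[1][135:255,215:335],(400,400),interpolation=cv2.INTER_CUBIC)]),alpha=1.6))
print(fit({n:mask(I[n],"yellow",r) for n,r in(("top",(260,135,60,50)),("side",(260,170,70,50)))},[cub(-.007,.007,-.04,.04,.017,.045)],[.57,-.0655,.083,.192]))
E
```

```text
time: 22.17
ee_pos: [0.433, 0.2669, 0.2046]
tcp_rot: [-179.9, 0.0, 101.2]
wrist_force: [0.5, -0.5, 0.4]
opening: 0.0002
grasp_force: 0.0
(array([570.4, -68.2,  85.4,   9.2]), np.float64(0.793))
```

View pics/c5.png

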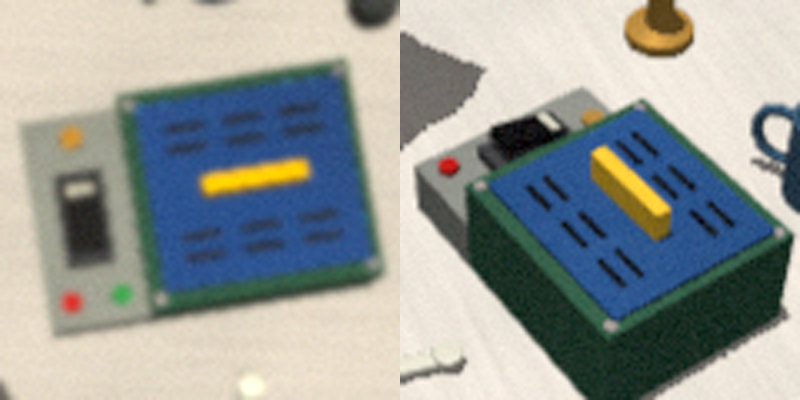

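The white-marked end is now down and the opposite end is up. The cover is level and centred, and the arm is clear.

```bash
python3 -c "
from workcell import bot
print(bot.job_done())"
```

```text
the job is handed in; nothing more can be done
None
```

The job is handed in after about 22 s of robot time, with no verdict returned: the module is on the bay floor, the cover is pressed home and looks level, the rocker looks fully on, and the robot touched nothing else that I know of.

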